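# Index the streaking turntable on by one hole

### The job

Move the culture-dish turntable on by one hole, to the side where the upright marker pin stands: with the fingertips in the grey finger cup press the spring plunger fully down, swing the table round by its arm with the plunger held in until it has left its hole, and let the plunger spring back up in the very next hole, the one that points at the pin. Finish clear of the turntable, with the dish still lying in its place on the table, and leave the other things on the bench where they are; nothing needs to be gripped or lifted.

Things in the scene. Friction and masses are not known exactly. Their poses are not given: they have to be found in the camera images.
- index_base: Fixed aluminium foot of the indexing turntable, 196 mm across, 12 mm thick. Origin on the turning axis at bench level, z up. Its -x axis points to the start hole. Two ears, 12 mm thick, reach out to 183 mm from the axis at 45 degrees either side of -x: one bears the marker pin, the other a flat plug 4 mm high.
- plate_center (a point): Centre of the top of the round steel index plate, fixed on the foot: 180 mm across, z 34 to 44 mm above the bench, with eight holes 45 degrees apart (slots 13 mm wide, open to the rim), one of them along the foot's -x. Above it turns a white table 124 mm across, top at z 54 mm, with an arm that carries the plunger.
- turntable (a joint): Angle of the table, rad. 0 at the start hole (arm and finger cup along the foot's -x); positive is anticlockwise seen from above. Next holes at +0.785 and -0.785. The cup goes round on a radius of 118 mm. Turns very easily when free, stays where it is left, and is locked (play about 0.02) while the plunger is up in a hole.
- plunger (a joint): How far the plunger is down, m: 0 = up, its tooth in a hole (locked); 0.014 = fully down; table free beyond 0.010. Spring about 5 N at the top, 8 N fully down. Let go between holes it rises only to about 0.010, the tooth riding under the plate, and springs up by itself when turned over a hole; the rounded tooth centres itself from about 3 mm off.
- cup_floor (a point): Centre of the floor of the grey finger cup, the plunger's head, which moves with it and with the arm: round, open at the top, 52 mm inside, 60 mm outside, rim 14 mm above the floor. Floor 78 mm above the bench with the plunger up, 64 mm fully down. Press on the floor; the rim catches a finger that moves sideways.
- marker_top (a point): Top of the steel marker pin, 18 mm across, fixed upright on one of the two ears, 46 mm above the bench, 165 mm from the turning axis, outside the hole that the plunger must go to (at +y of the foot's frame: turntable -0.785; at -y: turntable +0.785). The cup passes above the ear, further in.
- dish: Clear culture dish, 91 mm across and 15 mm high, lying loose in the low ring (4 mm high) on the middle of the table and turning with it. Origin at the centre of its underside.
- tumbler: Bystander: clear plastic tumbler, 75 mm across, 72 mm high, loose on the bench. Origin at the centre of its underside.
- dropper_bottle: Bystander: small white dropper bottle, 37 mm across, 133 mm high, loose on the bench. Origin at the centre of its underside.
- beaker: Bystander: small clear beaker, 55 mm across, 69 mm high, loose on the bench. Origin at the centre of its underside.

How it is judged:
By the outcome, as a careful person would: the job done as asked, in the order asked, and still so for the second after the job is handed in, with the robot touching nothing.
It also fails if it takes over 42 s, if anything falls off the work surface, if the arm or the gripper's body presses on something with over 40 N, if the wrist force passes 120 N, or if a joint passes its speed limit or range.

### The arm

A 6-joint arm with a two-finger parallel gripper is mounted at the origin on a cart in front of the work surface, level with it; the furniture and walls round the work are solid. World frame = base frame: x ahead of the robot, y to its left, z up, the work surface at z = 0. Lengths are in m, angles in rad, forces in N, time in s.
With the tool pointing down it reaches from about 0.25 to 0.725 m from the base axis. Payload 9.7 kg.
Tool frame: the origin (TCP) lies between the finger pads; the fingertips stand 8 mm ahead of it and the grasp point (between the pads) lies 11 mm behind it (robot.tip_extent is the distance from the TCP to the fingertips, in m); z points along the fingers, y is the direction in which the jaws open and shut (so a half turn about z gives the same grasp; the last joint's range is limited). The gripper opens to 85 mm and grips with 20 to 120 N. Pads are 22 mm wide; open, the fingers measure 114 mm over their backs; the gripper's body (76 mm by 85 mm) begins 54 mm behind the grasp point. The pads swing forward as they close: fully open they stand 13 mm farther back than shut.
Start: joints at [-1.251, 0.087, 0.176, 1.66, 0, 1.571], TCP at [0.173, -0.522, 0.239] pointing down, gripper open.
Joint ranges: [-3.13, 3.13], [-0.85, 1.81], [-1.15, 1.24], [-2.2, 2.28], [-1.44, 1.52], [-3.14, 3.14]. Speed limits (rad/s): [2.22, 2.22, 2.57, 3.14, 3.14, 3.14].

### API

Orientations are given as a rotation vector (axis times angle).
In Python, from rig import robot gives the robot as it stands. Calls block until the motion is done:
- robot.move_pose(position, orientation): joint-space move of the TCP to a pose.
- robot.servo_line(position, velocity=0.15, rot=None, guard=None): straight line of the TCP; rot=None keeps the orientation; velocity is the mean speed in m/s. With guard (N) it stops when the force on the tool has changed by that much, and returns True; else False.
- robot.move_joints(angles): joint-space move.
- robot.ungrasp() and robot.gripper_close(grip_force=None): open the fingers fully, or close them until they stop; grip_force is the grip in N (None keeps the last).
- robot.sleep(seconds).
- robot.solve_ik(position, orientation): joint angles nearest the present ones, or None.
- robot.get_image(name): name is "scene" or "top" or "wrist"; returns the picture (400x640x3 uint8, red, green, blue); there is no depth.
- robot.calibration(name): a dict with "K" (3x3 intrinsics, pixels), "eye" and "orientation" of the camera in the world. Camera axes: x right, y down, z forward; pixel columns grow to the right and rows downward; lengths in m; the calibration is good to about 2 mm. A picture is of the moment at which its call begins: read the wrist's pose just before it. calibration takes no time and is no camera call; for the wrist camera it gives the pose at the moment of the call.
A pose or a line that the arm cannot do raises robot.PlanningError and nothing moves.
- robot.sign_off(): hands the job in, once; it reports no verdict.
Readings, each from a call of its own:
- robot.current_time(): time.
- robot.current_joints(): joint angles.
- robot.current_joint_vel(): joint speeds.
- robot.current_tau(): joint torques, N m.
- robot.current_eef_pos(): TCP position.
- robot.current_tcp_rot(): TCP orientation.
- robot.current_force(): force on the tool from outside, world axes, zero at the start.
- robot.current_ft_torque(): the same for the moment, N m.
- robot.current_width(): finger opening in m.
Only numpy, scipy, OpenCV 4.12 (cv2) and the standard library are available. Lean on these libraries where they do the work, as an engineer would, in place of code of your own. Each camera call takes 0.05 s, during which the arm holds its last target.

## Working session

There is one attempt and no reset: what is moved stays moved. The work goes in short steps, each a Python script; the robot and the scene stay as the last script left them, time stands still between calls to the robot, and variables do not carry over. Pictures are saved under pics/ and viewed, and the job is handed in when it is done.

```bash
ls; mkdir -p pics; python3 - <<'E'
from rig import robot
import cv2
print(robot.current_time(), robot.current_eef_pos(), robot.current_tcp_rot(), robot.tip_extent)
for n in ["scene","top","wrist"]:
    c=robot.calibration(n); print(n,c)
    im=robot.get_image(n); cv2.imwrite(f"pics/{n}0.png",im[:,:,::-1])
E
```

```text
pics
0.0 [ 0.17285645 -0.52189986  0.2385601 ] [-3.10017789e+00 -4.99982747e-01  2.56466274e-04] 0.008
scene {'K': array([[453.2303279 ,   0.        , 319.0499724 ],
       [  0.        , 453.2303279 , 198.40141226],
       [  0.        ,   0.        ,   1.        ]]), 'eye': array([0.17352703, 0.55120964, 0.60902061]), 'orientation': array([-0.87368849,  2.43186325, -1.21988739])}
top {'K': array([[382.27752301,   0.        , 323.52952563],
       [  0.        , 382.27752301, 194.78860022],
       [  0.        ,   0.        ,   1.        ]]), 'eye': array([ 0.58478597, -0.01723275,  1.05551434]), 'orientation': array([-2.22415738,  2.19677869, -0.01509601])}
wrist {'K': array([[304.6637876 ,   0.        , 317.28130533],
       [  0.        , 304.6637876 , 196.65960252],
       [  0.        ,   0.        ,   1.        ]]), 'eye': array([ 0.24816798, -0.49602644,  0.37368031]), 'orientation': array([ 2.32708698, -1.68094013, -0.27074763])}
```

View pics/top0.png

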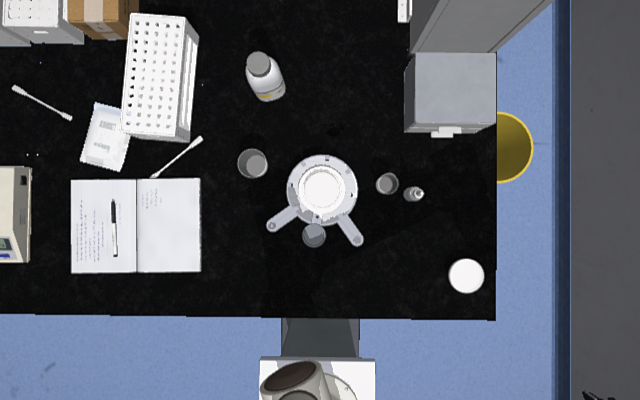

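View pics/scene0.png

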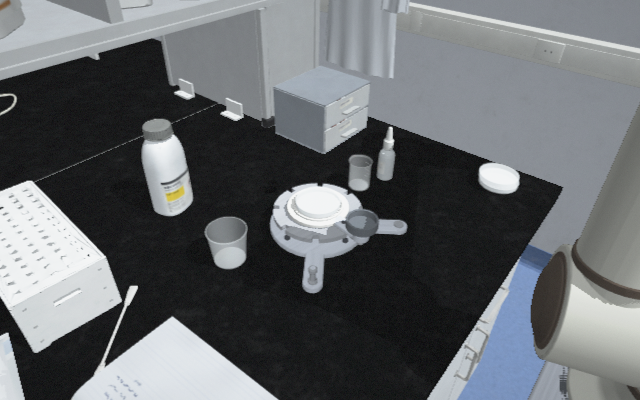

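View pics/wrist0.png

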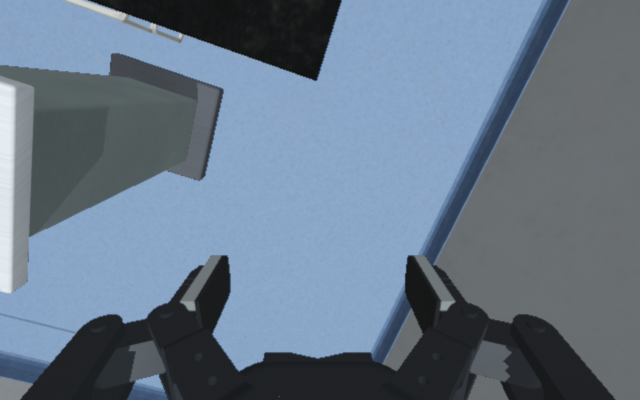

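Overview: the turntable is at about (322,190) in the top view, with the cup at (314,236). In the scene view the pin seems to stand on the ear at (312,280), which is the +y (left) ear. I'll zoom in and measure.

```bash
cat > h.py <<'E'
import numpy as np, cv2
from scipy.spatial.transform import Rotation as R
def ray(cal,px,z):
    K=cal['K'];M=R.from_rotvec(cal['orientation']).as_matrix()
    d=M@np.linalg.inv(K)@np.array([px[0],px[1],1.]);e=np.array(cal['eye'])
    return e+d*(z-e[2])/d[2]
def proj(cal,p):
    M=R.from_rotvec(cal['orientation']).as_matrix()
    q=cal['K']@(M.T@(np.array(p)-cal['eye']));return q[:2]/q[2]
E
python3 - <<'E'
import cv2
t=cv2.imread('pics/top0.png')[140:260,250:430]; cv2.imwrite('pics/topz.png',cv2.resize(t,None,fx=4.4,fy=4.4,interpolation=cv2.INTER_NEAREST))
t=cv2.imread('pics/scene0.png')[170:300,250:420]; cv2.imwrite('pics/scenez.png',cv2.resize(t,None,fx=4.5,fy=4.5,interpolation=cv2.INTER_NEAREST))
E
```

```text
(no output)
```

View pics/topz.png

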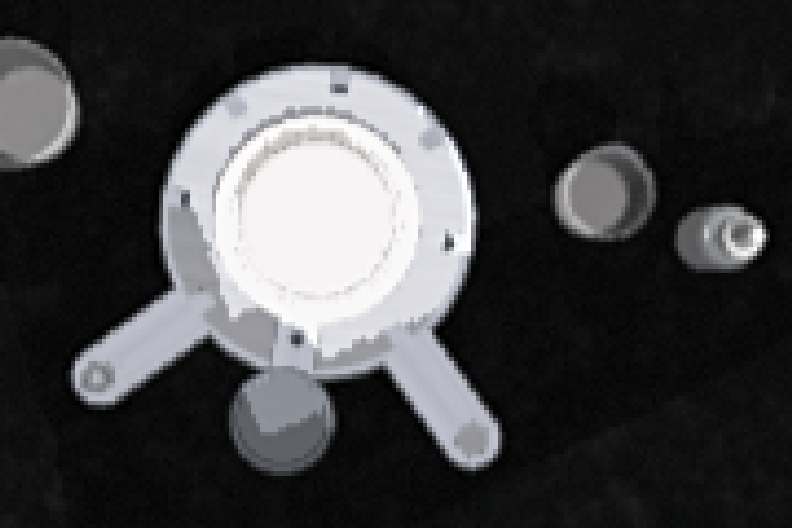

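View pics/scenez.png

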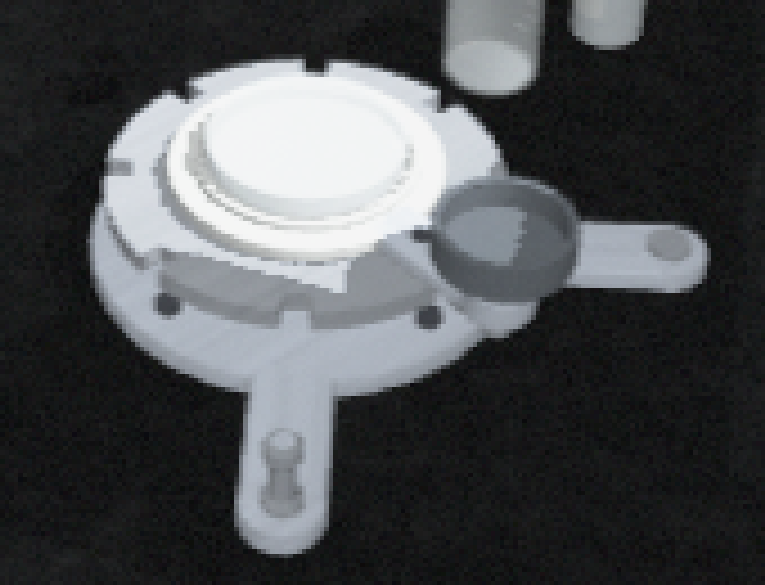

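The pin is on the left (+y) ear, seen upright at scene zoom (282,470). The other ear has the flat plug. The turn is therefore clockwise from above (turntable −0.785). Next: measuring.

```bash
cat > m.py <<'E'
from rig import robot
from h import *
c=robot.calibration('top'); s=robot.calibration('scene')
im=cv2.imread('pics/top0.png')
sub=im[140:260,250:430]; g=sub.max(2)
m=(g>55).astype(np.uint8)
n,l,st,ce=cv2.connectedComponentsWithStats(m)
k=1+np.argmax(st[1:,4]); m=(l==k).astype(np.uint8)
cn=max(cv2.findContours(m,0,cv2.CHAIN_APPROX_NONE)[0],key=len)[:,0].astype(float)+[250,140]
def fit(P):
    A=np.c_[2*P,np.ones(len(P))];x=np.linalg.lstsq(A,(P**2).sum(1),rcond=None)[0]
    return x[:2],np.sqrt(x[2]+x[:2]@x[:2])
W=lambda z:np.array([ray(c,p,z)[:2] for p in cn])
# plate rim: contour points far from robot
P=W(0.044); cen=np.array(ray(c,(321.5,190),.044)[:2])
for _ in range(5):
    sel=(P[:,0]>cen[0]-.0)
    cen,r=fit(P[sel]); 
print('contour upper fit z=.044',cen,r)
P=W(0.012); print('same at z .012',fit(P[sel]))
# cup rim z .092 : lower part
P=W(0.092); c0=np.array(ray(c,(314,236),.092)[:2]); 
for _ in range(4):
    d=np.linalg.norm(P-c0,axis=1); sel2=(d<.036)&(P[:,0]<c0[0]+.01); c0,r0=fit(P[sel2])
print('cup',c0,r0,sel2.sum())
# dish/table white
w=(im[140:260,250:430].min(2)>235).astype(np.uint8)
n,l,st,ce=cv2.connectedComponentsWithStats(w);k=1+np.argmax(st[1:,4]);print('white',st[k],ray(c,ce[k]+[250,140],.058))
pt=np.array([97,377])/4.4+[250,140]; pl=np.array([472,438])/4.4+[250,140]
print('pin top',ray(c,pt,.046),'plug',ray(c,pl,.016))
ps=np.array([285,440])/4.5+[250,170]; print('pin top scene',ray(s,ps,.046))
E
python3 m.py
```

```text
contour upper fit z=.044 [ 0.61532326 -0.00789505] 0.09480211522998426
same at z .012 (array([ 0.61628933, -0.00759964]), np.float64(0.09780124986679488))
cup [0.49983297 0.01084026] 0.028895638955690757 40
white [  49   27   46   51 1480] [ 0.61231972 -0.00776462  0.058     ]
pin top [0.51945817 0.12183025 0.046     ] plug [ 0.48288645 -0.10593254  0.016     ]
pin top scene [0.51860035 0.12561769 0.046     ]
```

The numbers agree with the given sizes:

| Item | Position (x, y) | Radius | Check |
|---|---|---|---|
| Foot / axis | (0.616, -0.008) | 98 mm | matches the foot size |
| Cup | — | 118 mm | at 171.0° |
| Pin | — | about 163 mm | at about 126.5° (45° from the cup) |
| Plug | — | — | at 216.4° |

Next I'll move above the cup with the fingers shut and check with the wrist camera.

```bash
cat >> h.py <<'E'
AX=np.array([0.6162,-0.0076]); A0=np.radians(171.2)
def rv(phi): return np.pi*np.array([np.cos(phi/2),np.sin(phi/2),0])
def cup(d): return AX+.118*np.array([np.cos(A0+d),np.sin(A0+d)])
E
python3 - <<'E'
from rig import robot
from h import *
robot.gripper_close(20)
p=cup(0); print(p)
for d in (0,-np.pi/4): print(robot.solve_ik([*cup(d),.072],rv(np.pi/2+d)))
robot.move_pose([*p,.20],rv(np.pi/2))
robot.sleep(.3)
w=robot.calibration('wrist'); im=robot.get_image('wrist')
np.savez('w1.npz',**w); cv2.imwrite('pics/wrist1.png',im[:,:,::-1])
print(w['eye'],robot.current_eef_pos(),robot.current_width(),robot.current_time(),robot.current_force())
print('expected cup rim px',proj(w,[*p,.092]))
E
```

```text
[0.49958905 0.01045233]
[ 0.0209188  -0.03117797 -0.26794188  1.33403241  0.          1.59171513]
[ 0.1589763   0.09632275 -0.13704274  1.33743083  0.          2.51517079]
[0.49830378 0.09152011 0.33502534] [0.49962581 0.01019091 0.19998291] 0.00021639411214614945 3.5 [-0.17145468  1.08158722 -0.35248529]
expected cup rim px [318.64441521 197.12730106]
```

View pics/wrist1.png

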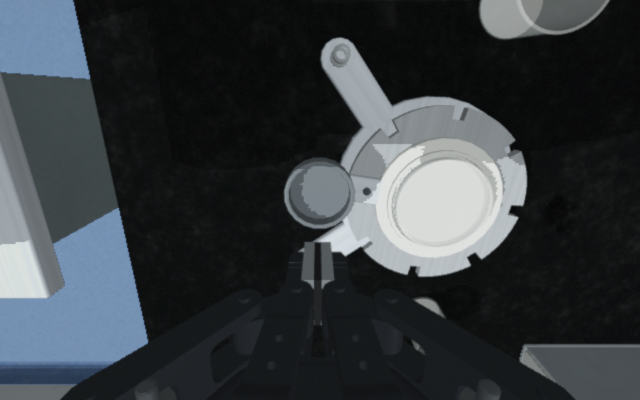

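The wrist view shows the cup ring centred near (320,192), pin top at (341,55). Expected cup position was (318.6,197), so I'll cross-check.

```bash
python3 - <<'E'
from h import *
w=dict(np.load('w1.npz')); im=cv2.imread('pics/wrist1.png')
z=im[120:260,270:400]; cv2.imwrite('pics/w1z.png',cv2.resize(z,None,fx=4,fy=4,interpolation=cv2.INTER_NEAREST))
for n,px,h in [('cup rim',(320,192.5),.092),('pin',(341,54),.046)]:
    q=ray(w,px,h)[:2]; d=q-AX; print(n,q,np.hypot(*d),np.degrees(np.arctan2(d[1],d[0])))
E
```

```text
cup rim [0.50072091 0.01453234] 0.11758086720287311 169.15044771841676
pin [0.51909899 0.1256221 ] 0.16485367158261516 126.08702062998286
```

View pics/w1z.png

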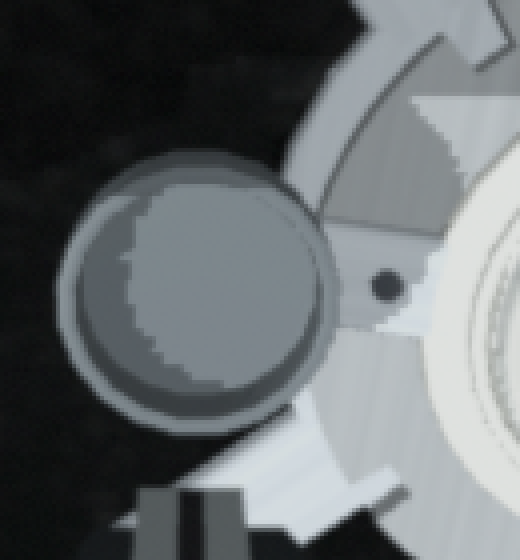

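The true rim circle, excluding the near outer wall, is centred near (319.6,194.5). That is about 2 mm from the top-view estimate and well inside the clearance, so I'm splitting the difference and pressing.

```bash
python3 - <<'E'
from rig import robot
from h import *
p=[.500,.0115]
robot.servo_line([*p,.098],velocity=.1)
f0=robot.current_force(); print('f0',f0)
g=robot.servo_line([*p,.078],velocity=.02,guard=3)
z1=robot.current_eef_pos(); print('contact',g,z1,robot.current_force())
g=robot.servo_line([*p,.0705],velocity=.015,guard=14)
print('down',g,robot.current_eef_pos(),robot.current_force()-f0,robot.current_time())
E
```

```text
f0 [ 0.06573331 -0.08433332  0.30070595]
contact True [0.49995168 0.01151462 0.08434897] [0.39572809 0.10574333 3.44418846]
down True [0.50003111 0.01153541 0.07213459] [-1.59622361 -0.91272503  7.10554741] 6.1833
```

```bash
python3 - <<'E'
from rig import robot
from h import *
p=[.500,.0115]
for z in (.0717,.0713):
    g=robot.servo_line([*p,z],velocity=.005,guard=18); robot.sleep(.15)
    print(z,g,robot.current_eef_pos(),robot.current_force())
    if robot.current_force()[2]>13: break
E
```

```text
0.0717 False [0.49997914 0.01152261 0.07196509] [-1.82915982  0.48792551  8.66637689]
0.0713 False [0.50003174 0.01153593 0.07194732] [-3.4339432   0.26966132 10.82170261]
```

It's on the hard stop at full depth. Now the arc, −45° in small chords with the yaw following.

```bash
python3 - <<'E'
from rig import robot
from h import *
p=np.array([.500,.0115])
for i in range(1,10):
    d=-np.radians(5*i); c,s=np.cos(d),np.sin(d)
    q=AX+np.array([[c,-s],[s,c]])@(p-AX)
    g=robot.servo_line([*q,.0712],velocity=.04,rot=rv(np.pi/2+d),guard=25)
    print(i,g,robot.current_eef_pos().round(4),robot.current_force().round(1))
    if g: break
robot.sleep(.2)
w=robot.calibration('wrist')
for n in('top','scene','wrist'): cv2.imwrite(f'pics/{n}2.png',robot.get_image(n)[:,:,::-1])
np.savez('w2.npz',**w); print(robot.current_time())
t=cv2.imread('pics/scene2.png')[170:300,250:420]; cv2.imwrite('pics/scenez2.png',cv2.resize(t,None,fx=4.5,fy=4.5,interpolation=cv2.INTER_NEAREST))
E
```

```text
1 False [0.5022 0.0219 0.0719] [-2.3  0.4 11. ]
2 False [0.5052 0.0318 0.072 ] [-4.4  1.  11.8]
3 False [0.509  0.0414 0.072 ] [-3.2  1.7 11.3]
4 False [0.5136 0.0507 0.0719] [-3.6  2.2 11.1]
5 False [0.519  0.0595 0.072 ] [-3.3  2.3 11.7]
6 False [0.5251 0.0678 0.072 ] [-2.7  2.9 11.5]
7 False [0.532  0.0756 0.072 ] [-3.2  3.4 10.9]
8 False [0.5395 0.0827 0.072 ] [-3.7  3.5 10.9]
9 False [0.5477 0.0891 0.072 ] [-3.2  4.4 11.4]
11.0083
```

View pics/scenez2.png

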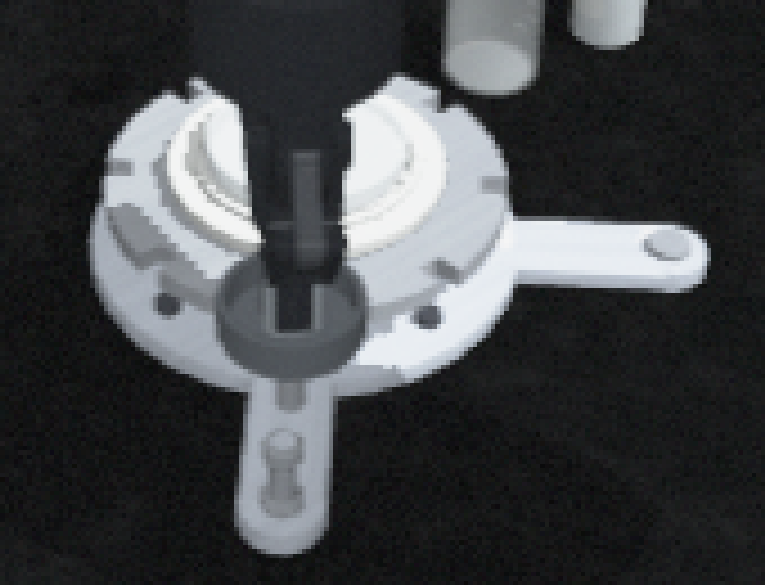

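View pics/wrist2.png

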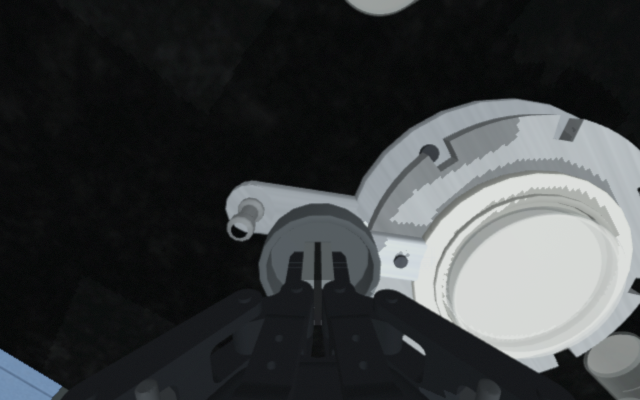

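The cup followed and now lies over the pin ear (scene zoom centre about (292,305)). Quick angle check before releasing.

```bash
python3 - <<'E'
from rig import robot
from h import *
s=robot.calibration('scene')
for a in (123,125,126.2,127.5,129):
    t=np.radians(a); p=AX+.118*np.array([np.cos(t),np.sin(t)])
    print(a,(proj(s,[*p,.078])-[250,170])*4.5)
t=np.radians(171.2);p=AX+.118*np.array([np.cos(t),np.sin(t)]);print('start cup (seen ~507 col)',(proj(s,[*p,.092])-[250,170])*4.5)
E
```

```text
123 [275.93907098 293.44899575]
125 [286.45372294 294.2039667 ]
126.2 [292.78013646 294.53937076]
127.5 [299.64337002 294.80287398]
129 [307.56881558 294.97762346]
start cup (seen ~507 col) [507.45784046 219.9325586 ]
```

The observed column of about 292 corresponds to 126.2°, as wanted. Releasing straight up.

```bash
python3 - <<'E'
from rig import robot
from h import *
q=robot.current_eef_pos()[:2]; 
for z in (.080,.086):
    robot.servo_line([*q,z],velocity=.02); robot.sleep(.2); print(z,robot.current_eef_pos(),robot.current_force().round(1))
robot.servo_line([*q,.25],velocity=.12)
j=robot.current_joints(); j[0]-=.9; robot.move_joints(j)
robot.sleep(.3)
for n in('top','scene'): cv2.imwrite(f'pics/{n}3.png',robot.get_image(n)[:,:,::-1])
print(robot.current_time(),robot.current_force())
a=cv2.imread('pics/scene3.png')[150:300,250:420]; b=cv2.imread('pics/top3.png')[140:260,240:430]
a=cv2.resize(a,None,fx=2.35,fy=2.35*1.3 if 0 else 2.35); b=cv2.resize(b,(396,int(120*396/190)))
h=max(a.shape[0],b.shape[0]); o=np.zeros((h,a.shape[1]+b.shape[1],3),np.uint8);o[:a.shape[0],:a.shape[1]]=a;o[:b.shape[0],a.shape[1]:]=b
cv2.imwrite('pics/c3.png',o)
a=cv2.imread('pics/scene3.png')[170:300,250:420]; cv2.imwrite('pics/scenez3.png',cv2.resize(a,None,fx=4.5,fy=4.5,interpolation=cv2.INTER_NEAREST))
E
```

```text
0.08 [0.54756088 0.08921446 0.08001318] [-0.2  1.5  5.9]
0.086 [0.54753558 0.08894688 0.08599577] [-0.7  0.2  3.3]
16.125 [ 0.06093489  0.2358506  -0.11800503]
```

View pics/c3.png

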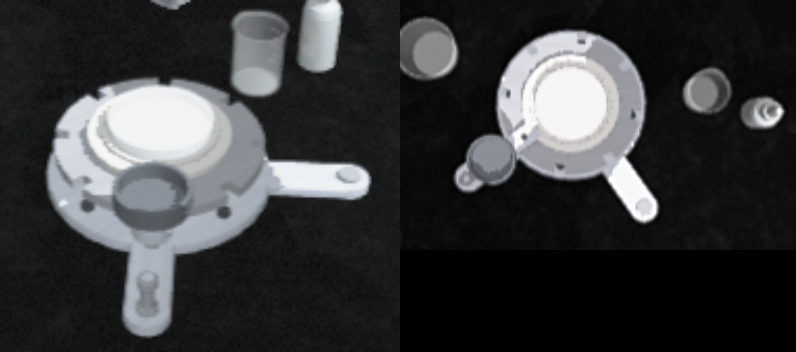

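View pics/scenez3.png

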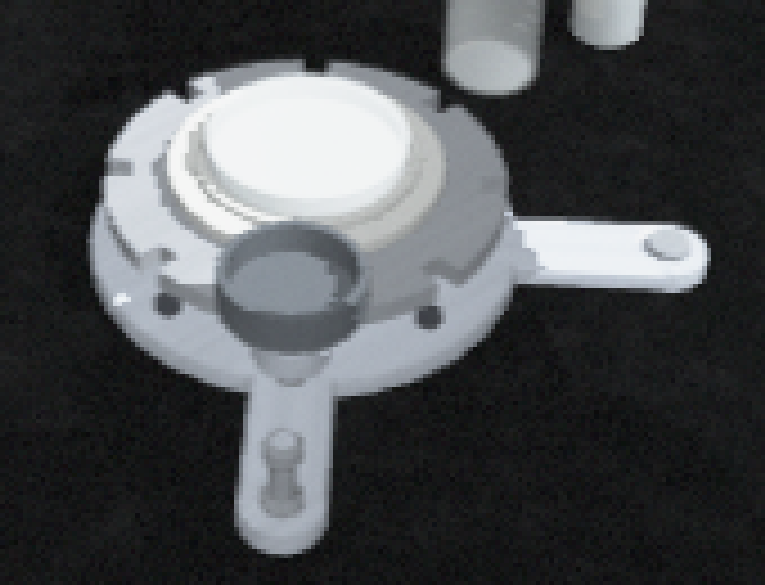

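View pics/top3.png

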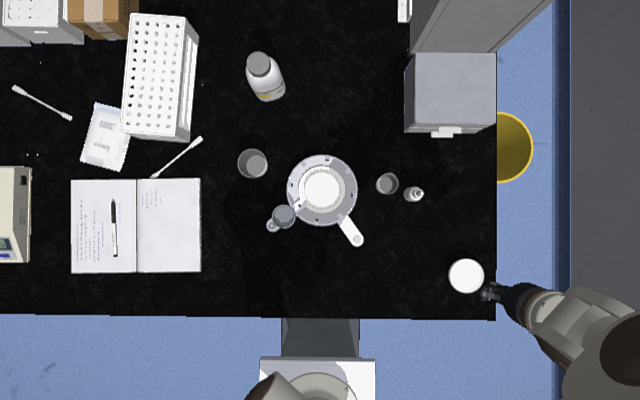

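The cup is up: it still pushed 3.3 N at tip height 78 mm, which would not happen if stuck at 0.010. The dish is in its ring, and the tumbler, beaker and bottle are unmoved. Last numeric check, then hand in.

```bash
python3 - <<'E'
from rig import robot
from h import *
s=robot.calibration('scene');c=robot.calibration('top')
for z in (.092,.082):
  for a in (125,126.2,127.5):
    t=np.radians(a); p=AX+.118*np.array([np.cos(t),np.sin(t)]); print(z,a,(proj(s,[*p,z])-[250,170])*4.5)
a=cv2.imread('pics/top0.png').astype(int);b=cv2.imread('pics/top3.png').astype(int)
d=np.abs(a-b).max(2)
for n,(x,y) in dict(tumbler=(252,163),beaker=(387,183),bottle=(414,194)).items(): print(n,d[y-18:y+18,x-16:x+16].max())
w=(b[140:260,250:430].min(2)>235).astype(np.uint8)
n,l,st,ce=cv2.connectedComponentsWithStats(w);k=1+np.argmax(st[1:,4]);print('white',st[k],ray(c,ce[k]+[250,140],.069))
print(robot.current_time(),robot.current_eef_pos())
robot.sign_off()
E
```

```text
0.092 125 [286.82146937 267.02619722]
0.092 126.2 [293.21581121 267.36201251]
0.092 127.5 [300.15272483 267.62649958]
0.082 125 [286.55799425 286.49794633]
0.082 126.2 [292.90366814 286.83347387]
0.082 127.5 [299.78779295 287.09726002]
tumbler 11
beaker 11
bottle 107
white [  44   27   45   44 1108] [0.61737244 0.0008596  0.069     ]
16.125 [ 0.41010585 -0.37323214  0.24924823]
the job is handed in; nothing more can be done
```

```bash
python3 - <<'E'
import cv2,numpy as np
o=[cv2.resize(cv2.imread(f'pics/{n}.png')[170:215,370:435],None,fx=6,fy=6,interpolation=0) for n in('top0','top3')]
cv2.imwrite('pics/bt.png',np.hstack(o))
E
```

```text
(no output)
```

View pics/bt.png

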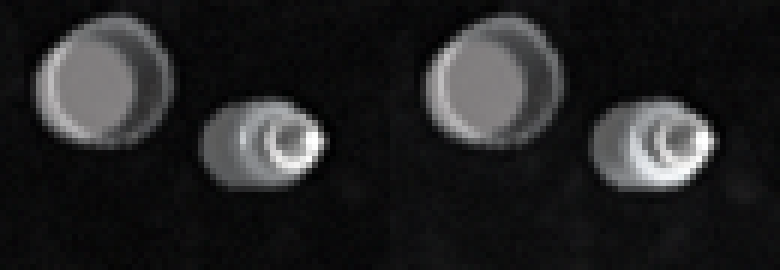

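I moved the turntable on by one hole, clockwise from above (turntable −0.785), to the hole that points at the marker pin, and handed the job in at 16.1 s. I pressed the plunger to its hard stop with closed fingertips in the cup (about 11 N). I held it down through the 45° swing, then lifted straight off and backed away.

**Last checks**
- **Angle:** the cup was within about 1° of the pin's direction in the scene picture taken after release.
- **Plunger:** it was back up. It still pushed 3.3 N with the fingertips at 78 mm, and the cup rim was near the row computed for a fully raised plunger.
- **Dish:** it still looked to be lying in its ring. My white-area estimate of its centre came out about 8 mm off the axis. I put that down to changed shadows shifting the bright area, and the picture itself shows the dish seated.
- **Tumbler and beaker:** unchanged.
- **Dropper bottle:** a brightness comparison flagged it. Looked at side by side after hand-in, the bottle was in the same place with the same outline, and only the light on it had changed.

One measurement disagreed: the wrist and top views put the cup centre about 2 mm apart. That was within the finger clearance, so I aimed between the two.

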